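Hold the stick warmer's sprung lid at its mark

ROBOT

A 7-joint arm with a two-finger parallel gripper is mounted at the origin on the work surface. World frame = base frame: x ahead of the robot, y to its left, z up, the work surface at z = 0. Lengths are in m, angles in rad, forces in N, time in s.
With the tool pointing down it reaches from about 0.425 to 0.925 m from the base axis. Payload 6.8 kg.
Tool frame: the origin (TCP) lies midway between the tips of the shut fingers; the grasp point (between the pads) lies 19 mm behind it; z points along the fingers, y is the line along which they close (so a half turn about z gives the same grasp; the last joint's range is limited). The gripper opens to 85 mm and grips with 20 to 120 N. Pads are 22 mm wide; open, the fingers measure 114 mm over their backs; the gripper's body (76 mm by 85 mm) begins 54 mm behind the grasp point. The pads swing forward as they close: fully open they stand 13 mm farther back than shut.
Start: joints at [-1.304, 0.477, 0.022, 1.555, -0.011, 1.109, -0.083], TCP at [0.247, 0.628, 0.231] pointing down, gripper open.
Joint ranges: [-2.96, 2.96], [-0.34, 2.1], [-1.41, 1.46], [0.24, 2.44], [-1.37, 4.51], [0.17, 1.92], [-2.96, 2.96]. Speed limits (rad/s): [2.39, 2.39, 3.14, 3.14, 3.14, 3.14, 3.14].

INTERFACE

Orientations are given as [roll, pitch, yaw] about the fixed x, y, z axes, in that order (R = Rz(yaw) Ry(pitch) Rx(roll)).
In Python, from bench import readout, vision, order gives the robot as it stands. The module is installed in compiled form; this text tells all that it offers.
- The arm moves only by the shell command python3 -m jog 'ROWS'. ROWS is JSON, a list that holds one entry, the list of rows, each a list of 7 numbers: the shift along the tool's x, y, z in m, then the turn, a rotation vector about the tool's x, y, z in degrees, then the closure in counts, from 0 (fully open) to 255 (shut). A call has 1 to 10 rows; each row shifts and turns the commanded pose from where the row before left it, along the tool's axes as they then stand; what a row does not reach is not made up. A row lasts 1/12 s, in which the tool goes at most 41.7 mm and 7.16 degrees, less where a joint would pass 70% of its speed; a pose out of reach is approached as far as the arm can. A call with a gripper value outside its range is refused whole. The fingers move at their own pace and stop on an object; the grip force is fixed at half the most. Time passes only in rows, so rows that do not move let the fingers close. It gives the time, the measured TCP pose, the force, the opening and the grip force at its end, in the units of the state.
- readout.state(): the state, without advancing time (a new reading comes with each control period).
- vision.capture(name): name is "scene" or "top" or "wrist"; returns a dict with "color" (420x560x3 uint8, red, green, blue), "fx", "fy", "cx", "cy" (pixels), "R" (3x3) and "t" (3): a world point X has camera coordinates R X + t. Camera axes: x right, y down, z forward; pixel columns grow to the right and rows downward; lengths in m; the calibration is good to about 2 mm. A picture is of the moment at which its call begins. There is no depth.
- order.sign_off(): hands the job in; it is judged then, once.
The state is a dict: "time_s": time; "joint_pos": joint angles; "joint_vel": joint speeds; "effort": joint torques, N m; "tool_pos": TCP position; "tool_rot": TCP orientation; "ft_force": force on the tool from outside, world axes, zero at the start; "ft_torque": the same for the moment, N m; "gripper_width": finger opening in m; "grip_force": force on a finger pad.
Only numpy, scipy, OpenCV 4.12 (cv2) and the standard library are available. Lean on these libraries where they do the work, as an engineer would, in place of code of your own. Each camera call takes 0.05 s, during which the arm holds its last target. There are 200 camera calls.

TASK

The tub of rings has been left on the lid of the bond-stick warmer: set it down gently, upright, in the blue tray, then raise the warmer's sprung lid until the red needle points at the yellow index clip, without swinging it far beyond the mark, and keep holding it there so that sticks can be loaded without losing the heat. Finish while still holding the lid in the gripper at the mark, and leave the index clip and everything else on the bench as it is.

Things in the scene. Friction and masses are not known exactly. Their poses are not given: they have to be found in the camera images.
- pot: bond-stick warmer, a fixed teal heated box 200 (its x) x 190 (its y), top of its rim 107 above the table, with a flat sprung steel lid. Origin under its centre; its -x side carries the control panel and is the lid's free side; the hinge runs along its y axis near its +x side; an aluminium quadrant with the scale stands on its -y side, from 97 to 101 out, rising to 205 above the table
- hinge (a point): middle of the lid's hinge axis, 111 above the table, 95 towards +x from the warmer's centre; axes as those of the warmer (the hinge axis is its y)
- pot_lid (a joint): angle of the lid: 0 shut, grows as the free side rises, to 1.25 at most. A spring hinge pulls it shut all the way (with the lid's weight about 0.8 N m when shut and 1.4 N m at 0.8 rad, so 5 to 9 N at the handle); it falls shut when let go
- lid_grip (a point): centre of the black grip of the lid's bow handle: a flat-sided bar 46 long (along x), 16 wide (along y, the hinge's direction), 18 tall, on two 10 thick posts. It lies 160 from the hinge axis towards the free side, midway along y, and 40 above the lid's middle plane (151 above the table when shut; lid top at 115, grip's underside 27 above it). Axes turn with the lid: x along it, from the free side to the hinge
- needle_tip (a point): tip of the lid's red needle, which turns with the lid over the quadrant's scale, 70 from the hinge axis; it points along the lid, level towards the free side when the lid is shut
- index (a joint): setting of the yellow index clip on the quadrant's rim, in the same angle as the lid's: the lid is at the mark when both joints read the same. Already set (0.42 to 0.80); stays where it is
- index_tip (a point): inner point of the yellow index clip, 76 from the hinge axis, in the needle's plane; the red needle points straight at it when the lid is at the mark
- tub_mid (a point): centre, half-way up, of the closed tub of metal rings: orange with a white cap, 49 wide at the cap, 40 at the foot, 50 tall, about 0.1 kg. It stands upright on the lid, near the hinge side
- tray_floor (a point): middle of the inner floor (5 above the table) of the fixed blue tray, 230 (x) x 150 (y) outside, 4 thick walls, 18 tall; the spool stands in its +x half, the -x half is empty
- spool_mid (a point): spool of brown thread with white flanges, 36 wide, 40 tall, standing in the +x half of the tray. Its centre. Leave it alone
- jar_mid (a point): closed green glass jar with a steel cap, 48 wide, 55 tall, standing near the warmer. Its centre. Leave it alone
- block_mid (a point): dark wooden block 100 x 55 x 32, lying near the warmer. Its centre. Leave it alone
- cup_mid (a point): open orange plastic cup, 76 wide at the rim, 70 tall. Its centre. Leave it alone
- beaker_mid (a point): open purple plastic cup, 72 wide at the rim, 80 tall. Its centre. Leave it alone
- iron_mid (a point): red and black hand iron with a steel nose, 225 long, 36 wide, 34 tall, lying down. Its centre. Leave it alone
There are look-alikes about, which are no part of the job. What is shaped like the part that bears tub_mid but pink or purple is not meant.

How it is judged:
On the way, in this order (a step that is already met when the one before it is completed fails the run):
1. the tub stands upright in the tray, let go, while the lid is still shut (x of tub_mid in the frame of tray_floor between -0.09 and 0.09 m and y of tub_mid in the frame of tray_floor between -0.052 and 0.052 m and z of tub_mid in the frame of tray_floor below 0.029 m and angle between tub_mid's own z axis and vertical below 0.1 rad and contact force between tub and the fingers below 0.05 N and linear speed of tub below 0.02 m/s and value of joint pot_lid below 0.1 rad), for 0.2 s.
2. the gripper holds the lid still at the index mark (angle between the x axis of lid_grip and the x axis of index_tip, either way round below 0.07 rad and contact force between pot_lid and the fingers above 1.5 N and velocity of joint pot_lid between -0.05 and 0.05 rad/s), for 0.3 s.
At the end, for the whole second after the job is handed in: The lid stands still within 0.07 rad (4 degrees) of the index clip, carried by the gripper's fingers alone with nothing wedged against it, and the tub stands upright on the tray's floor, let go (all of step 2 and contact force between pot_lid and tub below 0.1 N and contact force between pot_lid and spool below 0.1 N and contact force between pot_lid and jar below 0.1 N and contact force between pot_lid and block below 0.1 N and contact force between pot_lid and cup below 0.1 N and contact force between pot_lid and beaker below 0.1 N and contact force between pot_lid and iron below 0.1 N and x of tub_mid in the frame of tray_floor between -0.09 and 0.09 m and y of tub_mid in the frame of tray_floor between -0.052 and 0.052 m and z of tub_mid in the frame of tray_floor below 0.029 m and angle between tub_mid's own z axis and vertical below 0.1 rad and contact force between tub and the fingers below 0.05 N and linear speed of tub below 0.02 m/s); the arm keeps its last pose, push and grip.
It fails at once if the lid is swung more than about 0.2 rad beyond the mark (z of needle_tip in the frame of index_tip above 0.014 m).
It fails at once if the index clip is shifted by more than 4 mm (distance of index_tip from where it was at the start of the episode above 0.004 m).
It fails at once if the tub is tipped over or dropped off the lid (angle between tub_mid's own z axis and vertical above 0.7 rad).
It fails at once if the tub is dropped: it falls free for more than about 20 mm (contact force between tub and the fingers below 0.01 N and linear speed of tub above 0.6 m/s).
It fails at once if a bystander is pushed more than 25 mm or knocked over (distance of any of spool_mid, jar_mid, block_mid, cup_mid, beaker_mid, iron_mid from where it was at the start of the episode above 0.025 m).
It also fails if it takes over 58 s, if anything falls off the work surface, if the arm or the gripper's body presses on something with over 40 N, if the wrist force passes 120 N, or if a joint passes its speed limit or range.

## Working session

There is one attempt and no reset: what is moved stays moved. The work goes in short steps, Python scripts to look and compute and a shell command to move; the robot and the scene stay as the last step left them, time stands still between calls to the robot, and variables do not carry over. Pictures are saved under pics/ and viewed, at most 10 in all, crops included, and the job is handed in when it is done.

```bash
mkdir -p pics; cat > h.py <<'E'
import numpy as np, cv2, pickle
from bench import readout, vision, order
def snap(cam,fn):
    c=vision.capture(cam); cv2.imwrite('pics/'+fn+'.png',c['color'][:,:,::-1]); pickle.dump(c,open('pics/'+fn+'.pkl','wb')); return c
def load(fn): return pickle.load(open('pics/'+fn+'.pkl','rb'))
def atz(c,u,v,z):
    R=np.array(c['R']);t=np.array(c['t']);o=-R.T@t
    d=R.T@np.array([(u-c['cx'])/c['fx'],(v-c['cy'])/c['fy'],1]); return o+d*(z-o[2])/d[2]
def proj(c,X):
    p=np.array(c['R'])@np.array(X)+np.array(c['t']); return [c['fx']*p[0]/p[2]+c['cx'],c['fy']*p[1]/p[2]+c['cy']]
E
python3 - <<'E'
from h import *
print(readout.state())
a=snap('scene','s0');b=snap('top','t0')
for c in(a,b):print(c['fx'],c['cx'],c['cy'],-np.array(c['R']).T@c['t'])
E
```

```text
{'time_s': 0.0, 'joint_pos': array([-1.3041213 ,  0.47778579,  0.02234901,  1.55645264, -0.01150332,
        1.10931134, -0.08311646]), 'joint_vel': array([-0.00026284,  0.00022206,  0.00082636, -0.00134485, -0.0010852 ,
        0.00012594, -0.00031985]), 'effort': array([-1.09942728e-03, -5.96447647e+01,  1.60754833e+00, -2.81193978e+01,
        1.24240288e-02,  9.39383288e-03,  2.11324232e-05]), 'tool_pos': array([0.24689308, 0.627586  , 0.230335  ]), 'tool_rot': array([-3.13976896e+00,  1.37039298e-04,  2.76681316e+00]), 'ft_force': array([-0.58601336, -0.91194452, -1.21795122]), 'ft_torque': array([-0.04463379, -0.07053828,  0.00337961]), 'grip_force': 0.0, 'gripper_width': 0.08535069846107406}
474.5163263758805 281.3649498071572 211.5660241747905 [1.11055116 0.69664647 1.27159968]
528.7646600355305 286.1636427884739 211.99772899686988 [0.41382282 0.01302554 1.99875823]
```

View pics/t0.png

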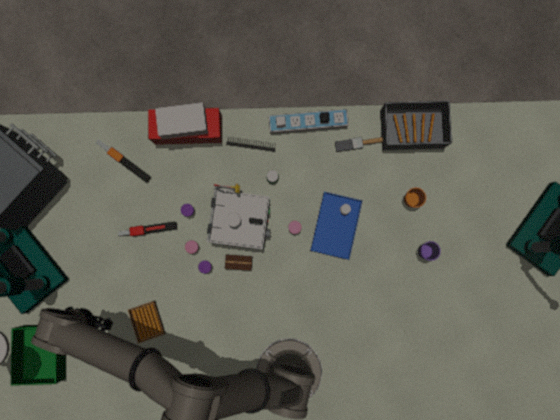

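View pics/s0.png

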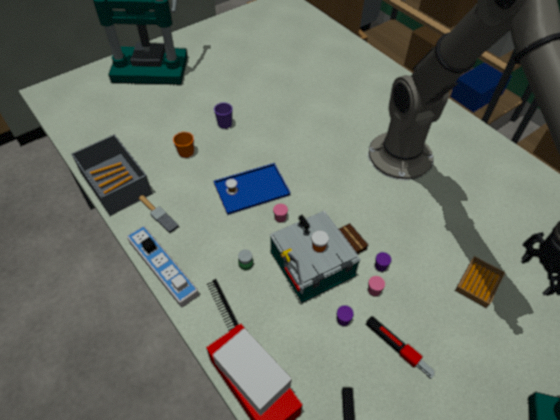

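```bash
python3 - <<'E'
from h import *
t=cv2.imread('pics/t0.png');s=cv2.imread('pics/s0.png')
a=cv2.resize(t[165:285,175:375],None,fx=4,fy=4,interpolation=cv2.INTER_CUBIC)
b=cv2.resize(s[155:305,205:405],None,fx=4,fy=4,interpolation=cv2.INTER_CUBIC)
cv2.imwrite('pics/ct.png',a);cv2.imwrite('pics/cs.png',b)
print(proj(load('t0'),[0,0,0]),proj(load('t0'),[.5,0,0]),proj(load('t0'),[.5,.3,0]))
E
```

```text
[np.float64(288.9020957133726), np.float64(371.65487474879626)] [np.float64(284.9841855745763), np.float64(236.39301302346425)] [np.float64(205.52525903571444), np.float64(238.685281183369)]
```

View pics/ct.png

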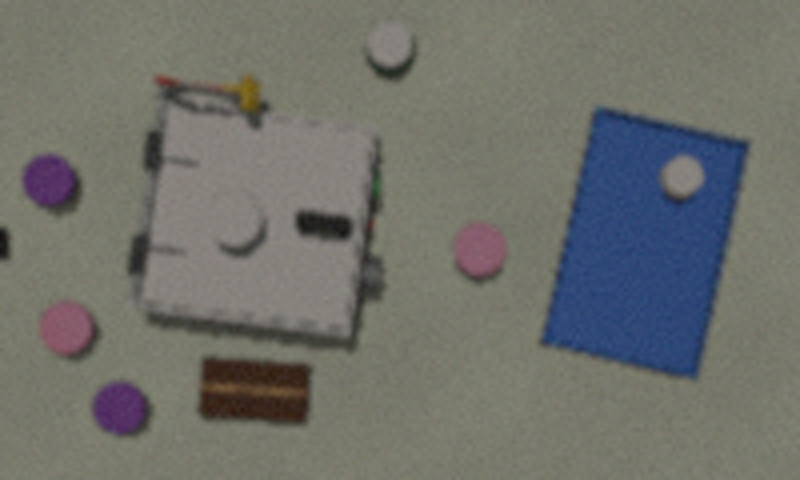

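View pics/cs.png

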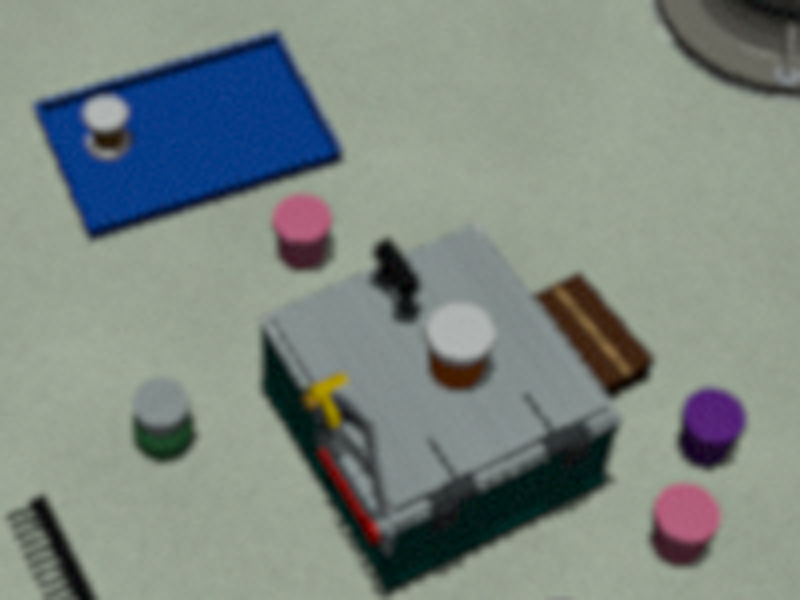

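```bash
python3 - <<'E'
from h import *
c=load('t0');s=load('s0')
T=lambda u,v,z:atz(c,175+u/4,165+v/4,z)
S=lambda u,v,z:atz(s,205+u/4,155+v/4,z)
np.set_printoptions(precision=4,suppress=True)
print('tub',T(238,220,.165),S(461,332,.165))
print('grip',T(324,224,.16),S(394,268,.16))
tr=[T(*p,.018) for p in[(598,108),(748,143),(697,378),(543,345)]]
print('tray',np.mean(tr,0),tr, S(*np.mean([(38,105),(280,37),(340,157),(92,236)],0),.018))
print('spool',T(683,177,.04),'jar',T(390,45,.055),S(162,400,.055))
print('block',T(255,390,.032));print('pinks',T(480,250,.05),T(50,182,.05),T(120,407,.05))
ld=[T(*p,.115) for p in[(167,95),(377,132),(353,345),(145,315)]];print('lid',ld)
ls=[S(*p,.115) for p in[(265,322),(475,228),(618,413),(380,525)]];print('lidS',ls)
E
```

```text
tub [0.5549 0.1748 0.165 ] [0.5605 0.1827 0.165 ]
grip [0.5496 0.1004 0.16  ] [0.5609 0.1089 0.16  ]
tray [ 0.5337 -0.195   0.018 ] [array([ 0.6625, -0.1539,  0.018 ]), array([ 0.6252, -0.2942,  0.018 ]), array([ 0.4061, -0.2373,  0.018 ]), array([ 0.4409, -0.0945,  0.018 ])] [ 0.5435 -0.1826  0.018 ]
spool [ 0.5928 -0.2289  0.04  ] jar [0.7221 0.0402 0.055 ] [0.7253 0.0441 0.055 ]
block [0.407 0.174 0.032]
pinks [ 0.5296 -0.0376  0.05  ] [0.6039 0.3577 0.05  ] [0.3952 0.2963 0.05  ]
lid [array([0.6729, 0.2405, 0.115 ]), array([0.6342, 0.0531, 0.115 ]), array([0.4445, 0.0794, 0.115 ]), array([0.4765, 0.2635, 0.115 ])]
lidS [array([0.6454, 0.0664, 0.115 ]), array([0.4653, 0.0929, 0.115 ]), array([0.4907, 0.2797, 0.115 ]), array([0.6823, 0.2475, 0.115 ])]
```

```bash
python3 -m jog '[[[-0.032,-0.022,-0.005,0,0,0,0],[-0.032,-0.022,-0.005,0,0,0,0],[-0.032,-0.022,-0.005,0,0,0,0],[-0.032,-0.022,-0.005,0,0,0,0],[-0.032,-0.022,-0.005,0,0,0,0],[-0.032,-0.022,-0.005,0,0,0,0],[-0.032,-0.022,-0.005,0,0,0,0],[-0.032,-0.022,-0.005,0,0,0,0],[-0.032,-0.022,-0.005,0,0,0,0],[-0.032,-0.022,-0.005,0,0,0,0]]]'; python3 -m jog '[[[-0.032,-0.022,-0.005,0,0,0,0],[-0.032,-0.022,-0.005,0,0,0,0],[-0.032,-0.022,-0.005,0,0,0,0],[-0.032,-0.022,-0.005,0,0,0,0],[0,0,0,0,0,7,0],[0,0,0,0,0,7,0],[0,0,0,0,0,7,0],[0,0,0,0,0,7,0],[0,0,0,0,0,7,0],[0,0,0,0,0,7,0]]]'; python3 -m jog '[[[0,0,0,0,0,7,0],[0,0,0,0,0,7,0],[0,0,0,0,0,7,0],[0,0,0,0,0,7,0],[0,0,0,0,0,7,0],[0,0,0,0,0,1,0],[0,0,0,0,0,0,0]]]'
python3 - <<'E'
from h import *
s=readout.state();print(s['tool_pos'],s['tool_rot'],s['joint_pos'],s['ft_force'])
w=snap('wrist','w1');print(-w['R'].T@w['t'],w['R'],w['fx'],w['cx'],w['cy'])
for p in [(.557,.179,.165),(.555,.105,.16)]:print(proj(w,p))
E
```

```text
time_s: 0.93
tool_pos: [0.4649, 0.3044, 0.2813]
tool_rot: [-3.141, -0.0, 2.767]
ft_force: [0.8, -0.5, -0.3]
gripper_width: 0.0855
grip_force: 0.0
time_s: 1.77
tool_pos: [0.551, 0.1774, 0.3009]
tool_rot: [-3.141, -0.0, 2.028]
ft_force: [-0.2, -0.4, -0.2]
gripper_width: 0.0854
grip_force: 0.0
time_s: 2.35
tool_pos: [0.551, 0.1776, 0.301]
tool_rot: [-3.141, 0.001, 1.408]
ft_force: [0.8, -0.4, -0.5]
gripper_width: 0.0853
grip_force: 0.0
[0.55096675 0.17756637 0.30095837] [-3.14104910e+00  5.05201439e-04  1.40786134e+00] [-0.79727566  0.27281044  0.47030886  1.73116203 -0.13280987  1.16992123
 -0.45278076] [ 0.77123327 -0.40137425 -0.47324991]
[0.56299451 0.25353685 0.44397435] [[ 9.86857450e-01 -1.61593197e-01  1.10349657e-04]
 [-1.54079098e-01 -9.40762231e-01  3.02036514e-01]
 [-4.87032331e-02 -2.98083987e-01 -9.53296350e-01]] 302.3236616590362 280.3124197743951 209.2880617705246
[np.float64(286.70374320206486), np.float64(195.4373437521896)]
[np.float64(295.72854490140554), np.float64(262.2023299815568)]
```

View pics/w1.png

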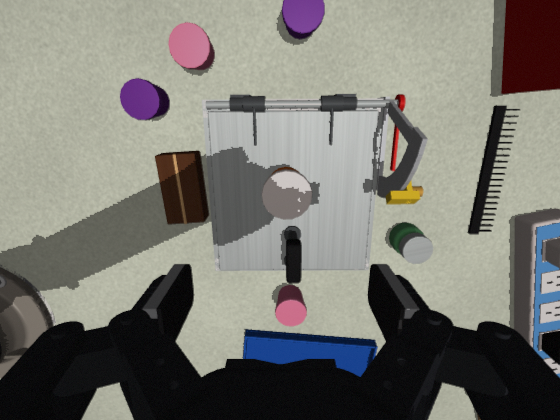

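```bash
python3 - <<'E'
from h import *
np.set_printoptions(precision=4,suppress=True)
w=load('w1')
print('tub',atz(w,287.5,193,.165),'bar',atz(w,294,240,.16),atz(w,293.5,277,.16))
q=[atz(w,*p,.115) for p in[(212,110),(380,110),(371,269),(220,270)]];print(q)
h=[atz(w,*p,.114) for p in[(210,105),(400,103)]];print('hinge rod',h,np.degrees(np.arctan2(*(h[0]-h[1])[:2])))
for a,b in((3,0),(2,1)):d=q[a]-q[b];print(np.degrees(np.arctan2(-d[1],-d[0])))
d=q[3]-q[2];print(np.degrees(np.arctan2(d[1],d[0]))-90)
E
```

```text
tub [0.5581 0.1812 0.165 ] bar [0.5569 0.1301 0.16  ] [0.5501 0.0881 0.16  ]
[array([0.4939, 0.2683, 0.115 ]), array([0.6653, 0.2403, 0.115 ]), array([0.6428, 0.0576, 0.115 ]), array([0.4611, 0.0859, 0.115 ])]
hinge rod [array([0.4928, 0.2735, 0.114 ]), array([0.6864, 0.2438, 0.114 ])] -81.2707015190798
79.8055770532223
82.99233492344753
81.12201214655346
```

```bash
python3 -m jog '[[[0.004,0.006,0.03,0,0,0,0],[0,0,0.035,0,0,0,0],[0,0,0.035,0,0,0,0],[0,0,0.03,0,0,0,0],[0,0,0.025,0,0,0,0],[0,0,0.02,0,0,0,0],[0,0,0,0,0,0,0],[0,0,0,0,0,0,60],[0,0,0,0,0,0,100],[0,0,0,0,0,0,130]]]';python3 -m jog '[[[0,0,0,0,0,0,160],[0,0,0,0,0,0,160],[0,0,0,0,0,0,160],[0,0,0,0,0,0,160],[0,0,0,0,0,0,160],[0,0,0,0,0,0,160]]]'
```

```text
time_s: 3.23
tool_pos: [0.559, 0.1808, 0.1281]
tool_rot: [3.139, -0.002, 1.406]
ft_force: [-0.4, 0.7, 1.3]
gripper_width: 0.0518
grip_force: 1.5
time_s: 3.73
tool_pos: [0.559, 0.1809, 0.1283]
tool_rot: [3.139, -0.002, 1.406]
ft_force: [-1.8, -0.5, 5.8]
gripper_width: 0.0473
grip_force: 60.6
```

```bash
python3 -m jog '[[[0,0,-0.005,0,0,0,160],[0,0,-0.015,0,0,0,160],[0,0,-0.02,0,0,0,160],[0,0,-0.02,0,0,0,160],[0,0,-0.02,0,0,0,160],[0,0,-0.015,0,0,0,160],[0,0,-0.005,0,0,0,160],[0,0,0,0,0,0,160]]]'; python3 - <<'E'
from h import *
s=readout.state();print(s['tool_pos'],s['tool_rot'],s['joint_pos'])
w=snap('wrist','w2')
t=snap('scene','s2')
im=t['color'][120:300,180:420,::-1]
cv2.imwrite('pics/m2.png',np.vstack([cv2.resize(im,(560,420),interpolation=cv2.INTER_CUBIC)[:, :560]]))
E
```

```text
time_s: 4.4
tool_pos: [0.5586, 0.1808, 0.228]
tool_rot: [3.139, -0.002, 1.406]
ft_force: [0.5, -0.3, -0.8]
gripper_width: 0.0472
grip_force: 61.8
[0.55858915 0.18079762 0.22804915] [ 3.13912401e+00 -2.14798168e-03  1.40566417e+00] [-0.77409499  0.3541735   0.4546034   1.80223098 -0.18017812  1.02266697
 -0.41526314]
```

View pics/m2.png

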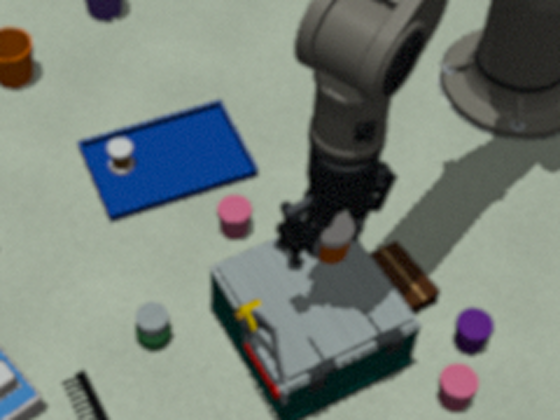

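```bash
python3 -m jog '[[[-0.015,0,0,0,0,0,160],[-0.03,0.001,0,0,0,0,160],[-0.035,0.001,0,0,0,0,160],[-0.035,0.001,0,0,0,0,160],[-0.035,0.001,0,0,0,0,160],[-0.035,0.001,0,0,0,0,160],[-0.035,0,0,0,0,0,160],[-0.035,0,0,0,0,0,160],[-0.035,0,0,0,0,0,160],[-0.035,0,0,0,0,0,160]]]'; python3 -m jog '[[[-0.025,0,0,0,0,0,160],[-0.014,0,0,0,0,0,160],[0,0,0,0,0,0,160],[0,0,0,0,0,0,160]]]'; python3 - <<'E'
from h import *
s=readout.state();print(s['tool_pos'],s['tool_rot'],s['joint_pos'])
w=snap('wrist','w3')
for p in [(.505,-.179,.04),(.598,-.226,.04),(.539,-.188,.018)]:print(proj(w,p))
E
```

```text
time_s: 5.33
tool_pos: [0.5073, -0.1432, 0.2253]
tool_rot: [-3.14, 0.0, 1.405]
ft_force: [1.2, -0.4, -1.1]
gripper_width: 0.047
grip_force: 61.8
time_s: 5.67
tool_pos: [0.5015, -0.1804, 0.2254]
tool_rot: [-3.14, 0.0, 1.403]
ft_force: [-1.1, 0.1, -0.8]
gripper_width: 0.0472
grip_force: 61.8
[ 0.50148253 -0.18040382  0.22539917] [-3.13969528e+00  1.53507177e-04  1.40265353e+00] [-0.27114049  0.27930705  0.60573314  1.93120225 -0.18848758  0.98895239
  0.25282529]
[np.float64(283.80537780767537), np.float64(184.3255498975294)]
[np.float64(370.96204478243925), np.float64(210.7952060657902)]
[np.float64(313.22529656055565), np.float64(182.8376122716005)]
```

View pics/w3.png

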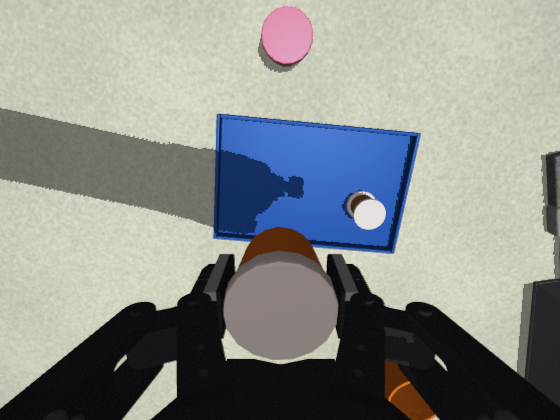

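```bash
python3 - <<'E'
from h import *
np.set_printoptions(precision=4,suppress=True)
w=load('w3')
q=np.array([atz(w,*p,.018) for p in[(218,115),(419,133),(394,251),(214,237)]]);m=q.mean(0)
print(q,m);d=q[1]-q[0]+q[2]-q[3];ex=d/np.linalg.norm(d);print('yaw',np.degrees(np.arctan2(d[1],d[0])),np.linalg.norm(q[1]-q[0]),np.linalg.norm(q[2]-q[1]))
sp=atz(w,369,213,.04);print('spool',sp,(sp-m)@ex)
T=m-.035*ex;s=readout.state();e=T-s['tool_pos'];y=s['tool_rot'][2]
print('target',T,'tool dx,dy',e[0]*np.cos(y)+e[1]*np.sin(y),e[0]*np.sin(y)-e[1]*np.cos(y))
E
```

```text
[[ 0.4454 -0.0945  0.018 ]
 [ 0.664  -0.1511  0.018 ]
 [ 0.6283 -0.2927  0.018 ]
 [ 0.4072 -0.236   0.018 ]] [ 0.5362 -0.1936  0.018 ]
yaw -14.451050646982628 0.22585524312009175 0.1460948827899505
spool [ 0.5956 -0.2283  0.04  ] 0.06614542816092105
target [ 0.5023 -0.1848  0.018 ] tool dx,dy -0.005625501881010489 0.0012062571574001058
```

```bash
python3 -m jog '[[[-0.005,0.001,0.02,0,0,0,160],[0,0,0.03,0,0,0,160],[0,0,0.035,0,0,0,160],[0,0,0.035,0,0,0,160],[0,0,0.03,0,0,0,160],[0,0,0.025,0,0,0,160],[0,0,0.015,0,0,0,160],[0,0,0.007,0,0,0,160],[0,0,0.003,0,0,0,160],[0,0,0,0,0,0,160]]]'; python3 -m jog '[[[0,0,0.002,0,0,0,160],[0,0,0.002,0,0,0,160],[0,0,0,0,0,0,160]]]'
```

```text
time_s: 6.55
tool_pos: [0.5031, -0.1837, 0.0261]
tool_rot: [-3.141, -0.0, 1.407]
ft_force: [-0.1, -0.3, -1.0]
gripper_width: 0.0474
grip_force: 61.8
time_s: 6.8
tool_pos: [0.5035, -0.1844, 0.0229]
tool_rot: [3.14, -0.0, 1.406]
ft_force: [0.1, 0.5, -0.8]
gripper_width: 0.0475
grip_force: 61.8
```

```bash
python3 -m jog '[[[0,0,0.002,0,0,0,160],[0,0,0.001,0,0,0,160],[0,0,0,0,0,0,160]]]'; python3 -m jog '[[[0,0,0.001,0,0,0,160],[0,0,0,0,0,0,160]]]'
```

```text
time_s: 7.05
tool_pos: [0.503, -0.1845, 0.0193]
tool_rot: [3.141, -0.0, 1.405]
ft_force: [0.3, 1.1, -1.3]
gripper_width: 0.0471
grip_force: 61.8
time_s: 7.22
tool_pos: [0.503, -0.1845, 0.0182]
tool_rot: [-3.142, -0.0, 1.405]
ft_force: [-0.0, 0.3, -0.7]
gripper_width: 0.0473
grip_force: 61.8
```

```bash
python3 -m jog '[[[0,0,0.001,0,0,0,160],[0,0,0,0,0,0,160]]]'; python3 -m jog '[[[0,0,0.0005,0,0,0,160],[0,0,0,0,0,0,160]]]'
```

```text
time_s: 7.38
tool_pos: [0.503, -0.1846, 0.0176]
tool_rot: [3.141, -0.0, 1.405]
ft_force: [-1.4, -0.1, 3.1]
gripper_width: 0.0471
grip_force: 62.2
time_s: 7.55
tool_pos: [0.5031, -0.1846, 0.0175]
tool_rot: [3.141, -0.001, 1.405]
ft_force: [-3.5, 1.1, 8.5]
gripper_width: 0.0475
grip_force: 62.6
```

Contact. Release slowly, then rise.

```bash
python3 -m jog '[[[0,0,0,0,0,0,100],[0,0,0,0,0,0,85],[0,0,0,0,0,0,70],[0,0,0,0,0,0,50],[0,0,0,0,0,0,30],[0,0,0,0,0,0,10],[0,0,0,0,0,0,10],[0,0,0,0,0,0,10],[0,0,0,0,0,0,10]]]'; python3 -m jog '[[[0,0,-0.01,0,0,0,10],[0,0,-0.02,0,0,0,10],[0,0,-0.035,0,0,0,10],[0,0,-0.04,0,0,0,10],[0,0,-0.04,0,0,0,10],[0,0,-0.04,0,0,0,10],[0,0,-0.03,0,0,0,10],[0,0,0,0,0,0,10]]]'; python3 - <<'E'
from h import *
a=snap('wrist','w4')['color'];b=snap('scene','s4')['color']
cv2.imwrite('pics/m4.png',np.hstack([cv2.resize(a[:,120:520],(400,420)),cv2.resize(b[140:280,190:323],(399,420),interpolation=cv2.INTER_CUBIC)])[:,:,::-1])
E
```

```text
time_s: 8.3
tool_pos: [0.503, -0.1845, 0.0168]
tool_rot: [3.142, -0.0, 1.405]
ft_force: [-0.1, 0.1, 0.0]
gripper_width: 0.0818
grip_force: 0.0
time_s: 8.97
tool_pos: [0.5061, -0.1862, 0.2387]
tool_rot: [3.13, -0.001, 1.404]
ft_force: [1.1, -1.0, 0.5]
gripper_width: 0.0819
grip_force: 0.0
```

View pics/m4.png

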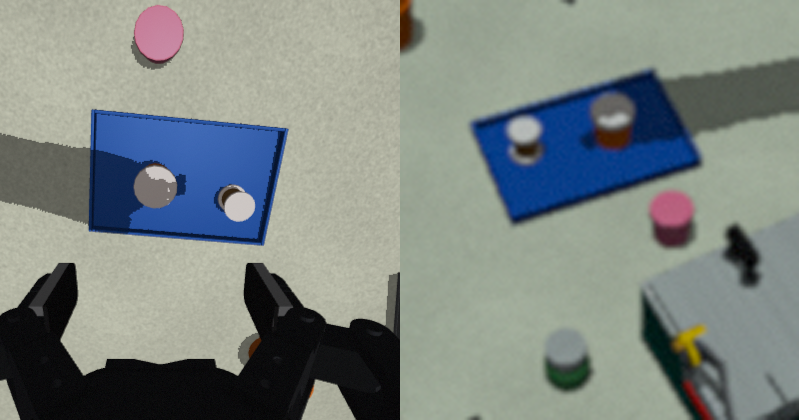

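```bash
python3 -m jog '[[[0.025,0,0,0,0,0,10],[0.035,0,0,0,0,0,10],[0.035,0,0,0,0,0,10],[0.035,0,0,0,0,0,10],[0.035,0,0,0,0,0,10],[0.035,0,0,0,0,0,10],[0.035,0,0,0,0,0,10],[0.035,0,0,0,0,-0.8,10],[0.025,-0.002,0,0,0,0,10],[0.004,0,0,0,0,0,10]]]';python3 -m jog '[[[0,0,0,0,0,0,10],[0,0,0,0,0,0,10]]]'; python3 - <<'E'
from h import *
s=readout.state();print(s['tool_pos'],s['tool_rot'],s['joint_pos'])
w=snap('wrist','w5')
print(proj(w,(.5535,.1091,.16)))
c=w['color'][:,:,::-1]
cv2.imwrite('pics/c5.png',cv2.resize(c[70:270,230:500],None,fx=2.9,fy=2.9,interpolation=cv2.INTER_CUBIC))
E
```

```text
time_s: 9.9
tool_pos: [0.5486, 0.1171, 0.2297]
tool_rot: [-3.138, -0.0, 1.427]
ft_force: [-0.3, 1.1, -0.1]
gripper_width: 0.0821
grip_force: 0.0
time_s: 10.07
tool_pos: [0.549, 0.1096, 0.2306]
tool_rot: [-3.14, 0.002, 1.419]
ft_force: [-0.3, -1.3, -0.0]
gripper_width: 0.0823
grip_force: 0.0
[0.54901339 0.10964643 0.23062006] [-3.13959760e+00  1.95921244e-03  1.41876928e+00] [-0.70978644  0.310552    0.49790511  1.85999606 -0.17128822  1.01599622
 -0.29294871]
[np.float64(287.03606329210743), np.float64(220.7158764728608)]
```

View pics/c5.png

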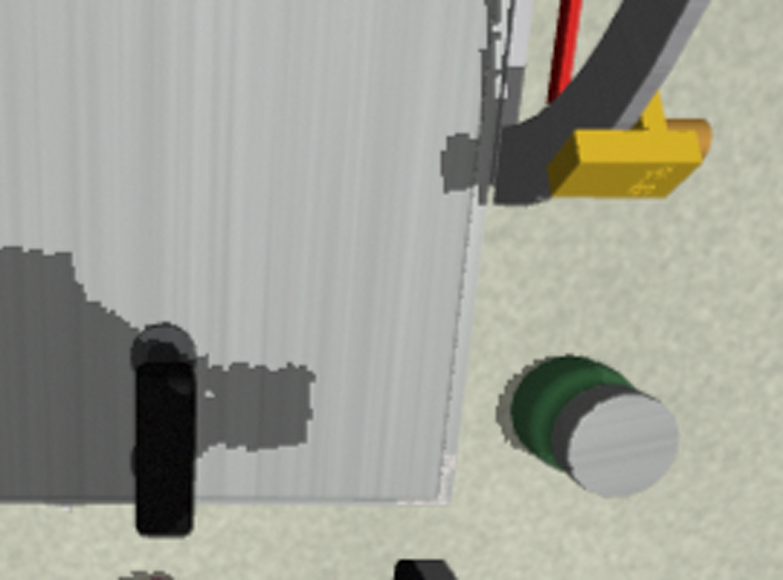

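```bash
python3 - <<'E'
from h import *
np.set_printoptions(precision=4,suppress=True)
w=load('w5')
b=[atz(w,286.9,v,.16) for v in(195.2,255.2)];B=(b[0]+b[1])/2
d=b[0]-b[1];print('bar',b,B,np.linalg.norm(d),np.degrees(np.arctan2(d[1],d[0])))
yaw=np.radians(81.2);ex=np.array([np.cos(yaw),np.sin(yaw),0]);ey=np.array([-ex[1],ex[0],0])
H=B+.16*ex;H[2]=.111;print('H',H)
for fn in('w5','w1','w2','s0','s2','s4'):
    c=load(fn);hsv=cv2.cvtColor(c['color'],cv2.COLOR_RGB2HSV)
    p=np.array(proj(c,H-.1*ey-.05*ex+[0,0,.04]));U,V=np.meshgrid(np.arange(560),np.arange(420))
    near=np.hypot(U-p[0],V-p[1])<(70 if fn[0]=='w' else 28)
    ye=cv2.inRange(hsv,(20,120,80),(33,255,255))*near>0;re=((hsv[...,0]<6)|(hsv[...,0]>174))&(hsv[...,1]>130)&(hsv[...,2]>60)&near
    def f(m):
        v,u=np.nonzero(m)
        if len(u)==0:return 'none'
        i=np.argsort(v);k=max(1,len(u)//25)
        return len(u),'top',u[i[:k]].mean(),v[i[:k]].mean(),'bot',u[i[-k:]].mean(),v[i[-k:]].mean(),'box',u.min(),u.max(),v.min(),v.max()
    print(fn,'exp',p);print('  Y',f(ye));print('  R',f(re))
    if fn=='w5':
        for r in range(92,142,1):print(r,''.join('Y' if ye[r,u] else 'R' if re[r,u] else '.' for u in range(412,482)))
E
```

```text
bar [array([0.5563, 0.1287, 0.16  ]), array([0.5493, 0.0809, 0.16  ])] [0.5528 0.1048 0.16  ] 0.048324285776678653 81.70841153079228
H [0.5772 0.2629 0.111 ]
w5 exp [436.8389  68.6464]
  Y (1069, 'top', np.float64(454.92857142857144), np.float64(106.83333333333333), 'bot', np.float64(440.2142857142857), np.float64(136.71428571428572), 'box', np.int64(420), np.int64(472), np.int64(102), np.int64(137))
  R (532, 'top', np.float64(437.3809523809524), np.float64(10.904761904761905), 'bot', np.float64(421.3333333333333), np.float64(100.9047619047619), 'box', np.int64(419), np.int64(444), np.int64(0), np.int64(103))
92 ........RRRRRRR.......................................................
93 ........RRRRRRR.......................................................
94 ........RRRRRRR.......................................................
95 ........RRRRRRR.......................................................
96 ........RRRRRRR.......................................................
97 ........RRRRRRR.......................................................
98 ........RRRRRRR....................
[... 4414 characters left out ...]
69 264.341]
  Y (71, 'top', np.float64(287.5), np.float64(249.0), 'bot', np.float64(288.5), np.float64(261.0), 'box', np.int64(281), np.int64(291), np.int64(249), np.int64(261))
  R (72, 'top', np.float64(285.5), np.float64(267.0), 'bot', np.float64(298.5), np.float64(290.0), 'box', np.int64(284), np.int64(299), np.int64(267), np.int64(290))
s4 exp [293.269 264.341]
  Y (70, 'top', np.float64(287.5), np.float64(249.0), 'bot', np.float64(288.5), np.float64(261.0), 'box', np.int64(281), np.int64(291), np.int64(249), np.int64(261))
  R (69, 'top', np.float64(285.5), np.float64(267.0), 'bot', np.float64(298.5), np.float64(290.0), 'box', np.int64(285), np.int64(299), np.int64(267), np.int64(290))
```

```bash
python3 - <<'E'
from h import *
from scipy.optimize import least_squares
np.set_printoptions(precision=4,suppress=True)
yaw=np.radians(81.4);ex=np.array([np.cos(yaw),np.sin(yaw),0]);ey=np.array([-ex[1],ex[0],0]);H=np.array([.5772,.2629,.111])
def tri(obs):
    f=lambda X:np.concatenate([(np.array(proj(load(n),X))-p)*(1 if n[0]=='w' else 2) for n,p in obs])
    r=least_squares(f,H);return r.x,r.fun
W=[('w5',(456,102)),('w1',(410.5,181)),('w2',(441.5,213)),('s0',(288.5,261.5))]
N=[('w5',(421,103.5)),('w1',(391.5,170)),('w2',(412,190)),('s0',(285,266.5))]
for nm,o in(('index',W),('needle',N)):
  for oo in(o,o[:3]):
    X,r=tri(oo);D=X-H;l=np.array([D@ex,D@ey,D[2]]);print(nm,X,l,'rad',np.hypot(l[0],l[2]),'ang',np.arctan2(l[2],-l[0]),r)
# one-ray estimates: angle for plane y, given pixel
def at(c,u,v,y0,r):
    R=c['R'];o=-R.T@c['t'];d=R.T@np.array([(u-c['cx'])/c['fx'],(v-c['cy'])/c['fy'],1]);k=(y0-(o-H)@ey)/(d@ey);P=o+k*d-H;return np.arctan2(P[2],-P@ex),np.hypot(P[2],P@ex)
for n,p in W:
  print(n,[at(load(n),*p,y,0) for y in(-.104,-.108,-.112)])
E
```

```text
index [0.675  0.1744 0.1629] [-0.0729 -0.11    0.0519] rad 0.08946083072232536 ang 0.6185005407280084 [-0.2501  1.6325  0.1275 -0.9872 -0.3282 -6.0711 -4.7624 -8.3583]
index [0.6687 0.1759 0.1757] [-0.0723 -0.1035  0.0647] rad 0.09705586376770321 ang 0.7297638187134547 [ 0.8689  0.088  -1.1407  1.476  -0.1056 -1.1953]
needle [0.6749 0.175  0.1126] [-0.0723 -0.1098  0.0016] rad 0.07232681221380234 ang 0.02165275301260896 [ 0.6211  1.2045  0.2998 -0.0522 -0.1379 -0.3934  1.7356  0.6705]
needle [0.673  0.176  0.1167] [-0.0716 -0.1077  0.0057] rad 0.07179141807990785 ang 0.0794355067605083 [ 0.4944  0.0902 -0.1721 -0.0332 -0.3986 -0.0633]
w5 [(np.float64(0.7155408071568083), np.float64(0.09569573044791779)), (np.float64(0.6563749752795026), np.float64(0.09087344718035571)), (np.float64(0.5908379537825008), np.float64(0.0864041018607529))]
w1 [(np.float64(0.7468216098080398), np.float64(0.09648085511177869)), (np.float64(0.6586093629259652), np.float64(0.09210447634000617)), (np.float64(0.562432010171841), np.float64(0.08851228986256623))]
w2 [(np.float64(0.718344022805337), np.float64(0.09747091081959282)), (np.float64(0.6449346735179888), np.float64(0.094834590390043)), (np.float64(0.5677705337283511), np.float64(0.09273673854331718))]
s0 [(np.float64(0.4183578704818501), np.float64(0.075609535450547)), (np.float64(0.6050706838731164), np.float64(0.07616494246406935)), (np.float64(0.7830293557608256), np.float64(0.07928662837647467))]
```

```bash
python3 -m jog '[[[-0.005,0.0045,0.02,0,0,0,60],[0,0,0.03,0,0,0,100],[0,0,0.03,0,0,0,120],[0,0,0.015,0,0,0,120],[0,0,0.005,0,0,0,120],[0,0,0,0,0,0,120],[0,0,0,0,0,0,150],[0,0,0,0,0,0,180],[0,0,0,0,0,0,200],[0,0,0,0,0,0,220]]]';python3 -m jog '[[[0,0,0,0,0,0,240],[0,0,0,0,0,0,240],[0,0,0,0,0,0,240],[0,0,0,0,0,0,240]]]'
python3 -c "
from h import *
s=readout.state();print(s['joint_pos'],s['ft_torque'])"
```

```text
time_s: 10.95
tool_pos: [0.553, 0.1052, 0.1329]
tool_rot: [-3.14, -0.001, 1.419]
ft_force: [-5.4, -0.4, 8.5]
gripper_width: 0.0148
grip_force: 61.2
time_s: 11.28
tool_pos: [0.553, 0.1051, 0.133]
tool_rot: [-3.141, -0.001, 1.419]
ft_force: [-4.8, -1.0, 6.3]
gripper_width: 0.0149
grip_force: 61.1
[-0.64999907  0.43932399  0.45172528  1.9407535  -0.25867846  0.81821109
 -0.20917648] [-0.07489096  0.98461948 -0.09572212]
```

```bash
python3 -m jog '[[[0.0009,0,-0.0055,0,-2,0,240],[0.0014,0,-0.00825,0,-3,0,240],[0.0014,0,-0.00825,0,-3,0,240],[0.0014,0,-0.00825,0,-3,0,240],[0.0009,0,-0.0055,0,-2,0,240],[0,0,0,0,0,0,240],[0,0,0,0,0,0,240]]]';python3 -c "
from h import *
s=readout.state();print(s['joint_pos'],s['ft_torque'])"
```

```text
time_s: 11.87
tool_pos: [0.5543, 0.1136, 0.1671]
tool_rot: [-3.141, 0.228, 1.419]
ft_force: [-1.9, -3.2, -2.8]
gripper_width: 0.0149
grip_force: 59.8
[-0.84508611  0.47420956  0.56149225  1.84938023 -0.05153537  0.98993963
 -0.44311243] [ 0.03923616  0.29496988 -0.15467139]
```

```bash
python3 -m jog '[[[0.0009,0,-0.0055,0,-2,0,240],[0.0014,0,-0.00825,0,-3,0,240],[0.0014,0,-0.00825,0,-3,0,240],[0.0014,0,-0.00825,0,-3,0,240],[0.0009,0,-0.0055,0,-2,0,240],[0,0,0,0,0,0,240],[0,0,0,0,0,0,240]]]';cat > meas.py <<'E'
import sys
from h import *
np.set_printoptions(precision=4,suppress=True)
s=readout.state();print(s['tool_pos'],s['tool_rot'],s['joint_pos'],s['joint_vel'].round(3))
H=np.array([.577,.2615,.111]);yaw=np.radians(81.3);ex=np.array([np.cos(yaw),np.sin(yaw),0]);ey=np.array([-ex[1],ex[0],0])
D=s['tool_pos']-H;print('tcp rel',D@ex,D[2],'r',np.hypot(D@ex,D[2]),'lid ang from tcp',np.arctan2(D[2],-D@ex)-np.arctan2(.022,.158))
tag=sys.argv[1]
for cam in('wrist','scene'):
    c=snap(cam,cam[0]+tag);hsv=cv2.cvtColor(c['color'],cv2.COLOR_RGB2HSV)
    p=np.array(proj(c,H-.108*ey-.05*ex+[0,0,.04]));print(cam,'exp',p)
    U,V=np.meshgrid(np.arange(560),np.arange(420));near=np.hypot(U-p[0],V-p[1])<(90 if cam=='wrist' else 26)
    ye=(cv2.inRange(hsv,(18,110,70),(34,255,255))>0)&near;re=((hsv[...,0]<7)|(hsv[...,0]>173))&(hsv[...,1]>120)&(hsv[...,2]>50)&near
    m=ye|re
    if not m.any():print('none');continue
    v,u=np.nonzero(m);st=1 if cam=='scene' else 2
    print('cols',u.min(),u.max())
    for r in range(v.min(),v.max()+1,st):print(r,''.join('Y' if ye[r,k] else 'R' if re[r,k] else '.' for k in range(u.min(),u.max()+1,st)))
E
python3 meas.py a
```

```text
time_s: 12.45
tool_pos: [0.5568, 0.1296, 0.1991]
tool_rot: [-3.141, 0.456, 1.418]
ft_force: [-2.4, -5.0, -2.0]
gripper_width: 0.0151
grip_force: 60.0
[0.5568 0.1296 0.1991] [-3.1406  0.4559  1.4181] [-0.9762  0.5512  0.6209  1.7384  0.0824  1.1867 -0.5835] [ 0.009 -0.008 -0.004  0.009 -0.012 -0.014  0.004]
tcp rel -0.1334176809513734 0.08813429962370893 r 0.15989975722496944 lid ang from tcp 0.4454324533429206
wrist exp [520.2429  68.4114]
cols 487 536
0 ............RRRRRRRR.....
2 ............RRRRRRRR.....
4 ............RRRRRRRR.....
6 ............RRRRRRRR.....
8 ...........RRRRRRRRR.....
10 ...........RRRRRRRR......
12 ...........RRRRRRRR......
14 ...........RRRRRRRR......
16 ...........RRRRRRRR......
18 ..........RRRRRRRR.......
20 ..........RRRRRRRR.......
22 ..........RRRRRRRR.......
24 ..........RRRRRRRR.......
26 ..........RRRRRRRR.......
28 .........RRRRRRRR........
30 .........RRRRRRRR........
32 .........RRRRRRRR........
34 .........RRRRRRRR........
36 ........RRRRRRRR.........
38 ........RRRRRRRR.........
40 ........RRRRRRRR.........
42 ........RRRRRRRR.........
44 .......
[... 2076 characters left out ...]
....
262 ...................
263 ...................
264 .....RR............
265 .....RRR...........
266 .....RRR...........
267 ......RR...........
268 ......RRR..........
269 .......RR..........
270 .......RR..........
271 ........R..........
272 ........RR.........
273 ........RR.........
274 .........RR........
275 .........RRR.......
276 ..........RR.......
277 ..........RRR......
278 ...........RR......
279 ...........RRR.....
280 ............RR.....
281 ............RRR....
282 .............RRR...
283 .............RRR...
284 .............RRRR..
285 ..............RRR..
286 ..............RRRR.
287 ...............RRR.
288 ...............RRRR
289 ................RRR
290 ................RR.
```

```bash
python3 - <<'E'
from h import *
np.set_printoptions(precision=2,suppress=True)
H=np.array([.577,.2615,.111]);yaw=np.radians(81.3);ex=np.array([np.cos(yaw),np.sin(yaw),0]);ey=np.array([-ex[1],ex[0],0])
s=load('sa')
P=lambda r,a,y:np.array(proj(s,H-r*np.cos(a)*ex+[0,0,r*np.sin(a)]-y*ey))
for y in(.108,.112):
  print(y,'needle',P(.07,0,y),P(.07,.445,y),P(.02,.445,y))
  for a in(.5,.55,.6,.65,.7,.75):print('  ',a,P(.076,a,y),P(.1,a,y))
z=s['color'][235:305,265:315,::-1]
cv2.imwrite('pics/z.png',cv2.resize(z,None,fx=8,fy=8,interpolation=cv2.INTER_CUBIC))
E
```

```text
0.108 needle [286.57 267.03] [288.02 263.37] [295.82 279.95]
   0.5 [287.46 261.22] [283.85 253.24]
   0.55 [287.83 261.13] [284.32 253.09]
   0.6 [288.23 261.1 ] [284.83 253.02]
   0.65 [288.65 261.13] [285.38 253.04]
   0.7 [289.11 261.23] [285.97 253.14]
   0.75 [289.59 261.39] [286.59 253.32]
0.112 needle [285.32 267.62] [286.75 263.96] [294.56 280.56]
   0.5 [286.19 261.81] [282.58 253.83]
   0.55 [286.55 261.72] [283.04 253.68]
   0.6 [286.95 261.69] [283.55 253.61]
   0.65 [287.37 261.73] [284.09 253.63]
   0.7 [287.82 261.82] [284.68 253.73]
   0.75 [288.3  261.99] [285.3  253.92]
```

```bash
python3 -m jog '[[[0.0009,0,-0.0055,0,-2,0,240],[0.0014,0,-0.00825,0,-3,0,240],[0.0014,0,-0.00825,0,-3,0,240],[0.0009,0,-0.0055,0,-2,0,240],[0.0004,0,-0.00276,0,-1,0,240],[0,0,0,0,0,0,240],[0,0,0,0,0,0,240]]]';python3 meas.py b; python3 - <<'E'
from h import *
z=load('sb')['color'][235:300,262:314,::-1];w=load('wb')['color'][0:220,400:560,::-1]
cv2.imwrite('pics/zb.png',np.hstack([cv2.resize(z,(472,590),interpolation=cv2.INTER_CUBIC),cv2.resize(w[:220],(320,590),interpolation=cv2.INTER_CUBIC)]))
E
```

```text
time_s: 13.13
tool_pos: [0.5598, 0.1486, 0.2229]
tool_rot: [-3.14, 0.648, 1.418]
ft_force: [-2.5, -6.4, 0.1]
gripper_width: 0.0148
grip_force: 60.0
[0.5598 0.1486 0.2229] [-3.1405  0.648   1.4175] [-1.0503  0.6421  0.6502  1.6347  0.1603  1.3559 -0.6483] [ 0.005 -0.006 -0.003  0.007 -0.007 -0.009  0.001]
tcp rel -0.11423655814393244 0.11186695346664098 r 0.15988810616953245 lid ang from tcp 0.6365674005286186
wrist exp [500.954   74.8929]
cols 450 516
8 ..................................
10 ..................................
12 .............................RR...
14 .............................RR...
16 .............................RR...
18 .............................RR...
20 .............................RR...
22 ............................RRRR..
24 ............................RRRR..
26 ............................RRRR..
28 ............................RRRR..
30 ............................RRRRR.
32 ...........................RRRRRR.
34 ...........................RRRRRR.
36 ...........................RRRRRR.
38 ...........................RRRRRR.
40 ...........................RRRRRRR
[... 2788 characters left out ...]
....
262 ...................
263 ...................
264 .......R...........
265 .......RR..........
266 .......RR..........
267 .......RR..........
268 ........RR.........
269 ........RR.........
270 .........R.........
271 .........R.........
272 .........RR........
273 ..........R........
274 ..........R........
275 ..........RR.......
276 ...........RR......
277 ...........RR......
278 ...........RR......
279 ............RR.....
280 ............RRR....
281 ............RRR....
282 .............RR....
283 .............RRR...
284 ..............RRR..
285 ..............RRRR.
286 ..............RRRR.
287 ...............RRR.
288 ...............RRRR
289 ................RRR
290 .................R.
```

View pics/zb.png

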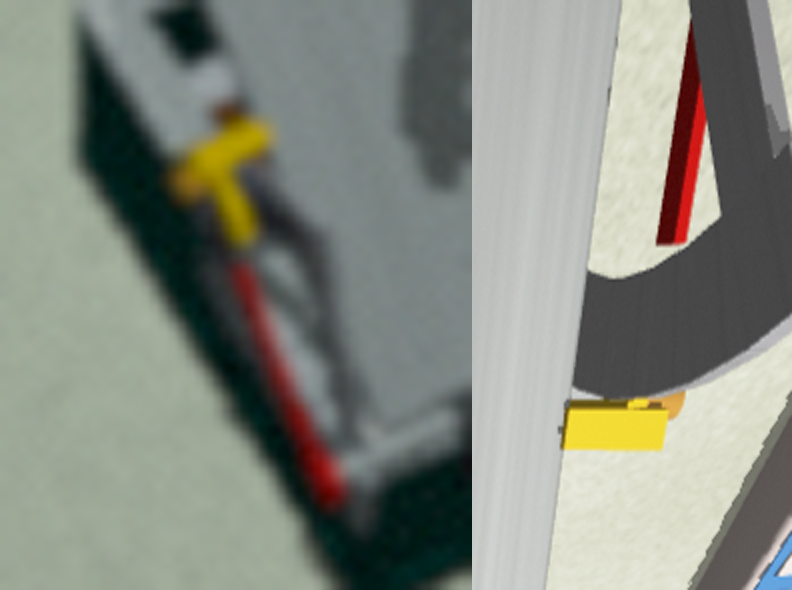

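```bash
cat > fit.py <<'E'
from h import *
from scipy.optimize import least_squares
np.set_printoptions(precision=3,suppress=True)
H=np.array([.577,.2615,.111]);yaw=np.radians(81.3);ex=np.array([np.cos(yaw),np.sin(yaw),0]);ey=np.array([-ex[1],ex[0],0])
I=np.mean([vision.capture('scene')['color'].astype(float) for _ in range(6)],0);c=load('sb')
def P(r,a,y):return np.array(proj(c,H-r*np.cos(a)*ex+[0,0,r*np.sin(a)]-y*ey))
def rows(I,w,v0,v1,u0,u1):
    o=[]
    for v in range(v0,v1+1):
        k=np.clip(w(I[v,u0:u1]),0,None);k[k<.25*k.max()]=0;o.append((v,(k*np.arange(u0,u1)).sum()/k.sum()))
    return np.array(o)
red=lambda p:p[:,0]-np.maximum(p[:,1],p[:,2])-15
yel=lambda p:np.minimum(p[:,0],p[:,1])-p[:,2]-25
R=rows(I,red,266,284,280,303);Y=rows(I,yel,257,260,283,295)
def line(a,r0,r1,y,v):
    p,q=P(r0,a,y),P(r1,a,y);return p[0]+(v-p[1])*(q[0]-p[0])/(q[1]-p[1])
for y in(.108,.111,.113):
    an=least_squares(lambda x:line(x[0],.02,.07,y,R[:,0])+x[1]-R[:,1],[.6,0])
    b=an.x[1]
    ay=least_squares(lambda x:line(x[0],.076,.095,y,Y[:,0])+b-Y[:,1],[.6])
    b2=np.mean(R[:,1]-line(.637,.02,.07,y,R[:,0]))
    ay2=least_squares(lambda x:line(x[0],.076,.095,y,Y[:,0])+b2-Y[:,1],[.6])
    print(y,'needle fit ang,bias',an.x,'index',ay.x,'| needle fixed .637 bias',b2,'index',ay2.x, ay2.fun)
print(R.T,Y.T)
E
python3 fit.py
```

```text
0.108 needle fit ang,bias [ 0.68  -2.238] index [0.898] | needle fixed .637 bias -2.0741665900440402 index [0.882] [-0.035 -0.021 -0.116  0.183]
0.111 needle fit ang,bias [ 0.681 -1.105] index [0.897] | needle fixed .637 bias -0.9333146153148307 index [0.88] [-0.038 -0.022 -0.116  0.185]
0.113 needle fit ang,bias [ 0.682 -0.349] index [0.896] | needle fixed .637 bias -0.171796532663396 index [0.879] [-0.039 -0.022 -0.115  0.186]
[[266.    267.    268.    269.    270.    271.    272.    273.    274.
  275.    276.    277.    278.    279.    280.    281.    282.    283.
  284.   ]
 [288.796 289.032 289.46  289.854 290.127 290.476 290.858 291.17  291.759
  292.07  292.483 292.834 293.163 293.777 294.111 294.515 294.96  295.257
  295.974]] [[257.    258.    259.    260.   ]
 [287.278 287.589 288.01  288.037]]
```

```bash
cat > box.py <<'E'
from h import *
from scipy.optimize import minimize
np.set_printoptions(precision=4,suppress=True)
H=np.array([.577,.2615,.111]);yaw=np.radians(81.3);ex=np.array([np.cos(yaw),np.sin(yaw),0]);ey=np.array([-ex[1],ex[0],0]);ez=np.array([0,0,1.])
views=['w1','w2','w5','wa','wb'];S=8;D=[]
for n in views:
    c=load(n);hsv=cv2.cvtColor(c['color'],cv2.COLOR_RGB2HSV);m=cv2.inRange(hsv,(20,110,60),(34,255,255))
    p=np.array(proj(c,H-.1*ey-.075*ex+.06*ez)).astype(int);u0,v0=p-45
    u0=max(0,min(u0,470));v0=max(0,min(v0,330))
    if u0+90>560:u0=470
    t=m[v0:v0+90,u0:u0+90];k,l,st,_=cv2.connectedComponentsWithStats(t);t=(l==1+np.argmax(st[1:,4]))*1.
    D.append((c,u0,v0,t))
def sil(c,u0,v0,x):
    a,r,y,hr,ht,hy=x;er=-np.cos(a)*ex+np.sin(a)*ez;et=np.sin(a)*ex+np.cos(a)*ez
    pts=np.array([proj(c,H+er*(r+i*hr)+et*j*ht-ey*(y+k*hy)) for i in(-1,1) for j in(-1,1) for k in(-1,1)])-[u0,v0]
    h=cv2.convexHull(((pts+.5)*4*16-8).astype(np.int32).reshape(-1,1,2));z=np.zeros((360,360),np.uint8);cv2.fillConvexPoly(z,h,255,shift=4)
    return cv2.resize(z,(90,90),interpolation=cv2.INTER_AREA)/255.
G=lambda z:cv2.GaussianBlur(z,(0,0),1.0)
def loss(x,full=False):
    L=[((G(sil(c,u,v,x))-G(t))**2).sum()/t.sum() for c,u,v,t in D]
    return L if full else sum(L)
best=None
for a in(.5,.62,.75):
  for y in(.101,.106):
    x0=np.array([a,.102,y,.005,.004,.011])
    sim=np.vstack([x0]+[x0+np.eye(6)[i]*[.12,.006,.004,.002,.002,.004][i] for i in range(6)])
    r=minimize(loss,x0,method='Nelder-Mead',options=dict(initial_simplex=sim,maxiter=900,xatol=1e-4,fatol=1e-5))
    print(r.x,r.fun,np.array(loss(r.x,True)))
print([t.sum() for *_,t in D])
# needle tip from wb and wa rays
def ray(c,u,v,y0):
    R=c['R'];o=-R.T@c['t'];d=R.T@np.array([(u-c['cx'])/c['fx'],(v-c['cy'])/c['fy'],1]);k=(-y0-(o-H)@ey)/(d@ey);P=o+k*d-H;return np.arctan2(P[2],-P@ex),np.hypot(P[2],P@ex)
for y in(.106,.108,.11,.112):print(y,ray(load('wb'),499.5,91.5,y),ray(load('wa'),499.5,91.5,y))
E
time python3 box.py
```

```text
[0.6328 0.1049 0.0996 0.0042 0.0068 0.0126] 0.40848485107198274 [0.0574 0.0587 0.0538 0.0694 0.1692]
[0.634  0.1047 0.0997 0.0043 0.0062 0.0129] 0.4279771989440293 [0.0608 0.0598 0.0675 0.0737 0.1662]
[0.6301 0.1049 0.0997 0.004  0.0075 0.0124] 0.4017116337983544 [0.0581 0.0569 0.0526 0.0706 0.1636]
[0.6341 0.1049 0.0997 0.0043 0.0056 0.013 ] 0.4504229726009842 [0.068  0.0638 0.0798 0.0797 0.159 ]
[0.6327 0.1049 0.0997 0.0042 0.0063 0.0127] 0.42217471851682004 [0.0646 0.0607 0.0641 0.0757 0.1571]
[0.633  0.1048 0.0998 0.0042 0.006  0.0129] 0.4327218572298841 [0.0661 0.0622 0.0706 0.077  0.1568]
[np.float64(487.0), np.float64(769.0), np.float64(1199.0), np.float64(1457.0), np.float64(950.0)]
0.106 (np.float64(0.7321647708422501), np.float64(0.0721537575596408)) (np.float64(0.5414356100535794), np.float64(0.07199763352339673))
0.108 (np.float64(0.6912731405527696), np.float64(0.07177437426669264)) (np.float64(0.500504200213766), np.float64(0.07161357239466759))
0.11 (np.float64(0.6500167390336017), np.float64(0.07151616249854775)) (np.float64(0.45920143671922825), np.float64(0.07135066510525484))
0.112 (np.float64(0.6085325198033866), np.float64(0.07138043724582861)) (np.float64(0.4176646094315585), np.float64(0.0712102535627921))
real	0m4.908s
user	0m5.162s
sys	0m0.138s
```

```bash
cat > sc.py <<'E'
from h import *
from scipy.optimize import minimize
np.set_printoptions(precision=4,suppress=True)
H=np.array([.577,.2615,.111]);yaw=np.radians(81.3);ex=np.array([np.cos(yaw),np.sin(yaw),0]);ey=np.array([-ex[1],ex[0],0]);ez=np.array([0,0,1.])
c=load('sb');u0,v0,n=262,232,60
def hull(z,a,r0,r1,y,ht,hy,d):
    er=-np.cos(a)*ex+np.sin(a)*ez;et=np.sin(a)*ex+np.cos(a)*ez
    p=np.array([proj(c,H+er*r+et*j*ht-ey*(y+k*hy)) for r in(r0,r1) for j in(-1,1) for k in(-1,1)])-[u0,v0]+d
    cv2.fillConvexPoly(z,cv2.convexHull(((p+.5)*8*16-8).astype(np.int32).reshape(-1,1,2)),255,shift=4)
def img(hs):
    z=np.zeros((n*8,n*8),np.uint8)
    for h in hs:hull(z,*h)
    return cv2.GaussianBlur(cv2.resize(z,(n,n),interpolation=cv2.INTER_AREA)/255.,(0,0),.8)
def masks(fn):
    hsv=cv2.cvtColor(load(fn)['color'],cv2.COLOR_RGB2HSV)[v0:v0+n,u0:u0+n]
    y=(cv2.inRange(hsv,(17,110,70),(36,255,255))>0)*1.;r=(((hsv[...,0]<8)|(hsv[...,0]>172))&(hsv[...,1]>110)&(hsv[...,2]>45))*1.
    r[:28]=0; return [cv2.GaussianBlur(m,(0,0),.6) for m in(y,r)]
Ms=[(t,masks(f)) for f,t in(('s0',0.),('sa',.452),('sb',.643))]
def nm(x,init,st,f):
    r=minimize(f,init,method='Nelder-Mead',options=dict(initial_simplex=np.vstack([init]+[np.array(init)+np.eye(len(init))[i]*st[i] for i in range(len(init))]),maxiter=800,xatol=1e-4,fatol=1e-4));return r.x,r.fun
for yn in(.108,.110,.112):
    f=lambda x:sum(((img([(t+x[4],-.004,.070,yn,x[2],x[3],x[:2])])-M[1])**2).sum() for t,M in Ms)
    x,l=nm(0,[-1,0,.002,.002,0.],[1.5,1,.001,.001,.05],f);d=x[:2];print('needle yn',yn,'shift',d,'half',x[2:4],'dtheta',x[4],l)
    Y=np.mean([M[0] for _,M in Ms],0)
    g=lambda q:((img([(q[0],.1007,.1091,.0997,q[1],.0126,d),(q[0],.076,.104,yn,q[2],q[2],d)])-Y)**2).sum()
    print('   index',nm(0,[.65,.006,.002],[.1,.002,.001],g))
    g2=lambda q:((img([(q[0],.1007,.1091,.0997,q[1],.0126,q[3:]),(q[0],.076,.104,yn,q[2],q[2],q[3:])])-Y)**2).sum()
    print('   index free shift',nm(0,[.65,.006,.002,*d],[.1,.002,.001,.7,.7],g2))
E
python3 sc.py; python3 - <<'E'
exec(open('box.py').read().split('best=None')[0])
for sub in([0,1,2],[0,2,3],[1,2,3],[2,3,4]):
    DD=D;f=lambda x:sum(((G(sil(*DD[i][:3],x))-G(DD[i][3]))**2).sum()/DD[i][3].sum() for i in sub)
    x0=np.array([.62,.102,.101,.005,.006,.012]);sim=np.vstack([x0]+[x0+np.eye(6)[i]*[.12,.006,.004,.002,.002,.004][i] for i in range(6)])
    r=minimize(f,x0,method='Nelder-Mead',options=dict(initial_simplex=sim,maxiter=900,xatol=1e-4,fatol=1e-5));print(sub,r.x,r.fun)
E
```

```text
needle yn 0.108 shift [-1.5907  1.4946] half [0.0028 0.0031] dtheta 0.02875272611466421 19.15669621875844
   index (array([0.7148, 0.0084, 0.0039]), np.float64(17.346433620843186))
   index free shift (array([ 0.6596,  0.0021,  0.0053, -0.6853,  0.2346]), np.float64(8.632784097971054))
needle yn 0.11 shift [-0.8718  1.1908] half [0.0032 0.0029] dtheta 0.0028334393750204015 18.636031329318705
   index (array([0.683 , 0.0079, 0.0048]), np.float64(18.663478691054184))
   index free shift (array([ 0.2835,  0.0072,  0.0056,  2.8305, -1.5265]), np.float64(6.974716956526491))
needle yn 0.112 shift [-0.2478  0.8881] half [0.0031 0.0029] dtheta 0.0026124180406160756 18.61249436976093
   index (array([0.6698, 0.0068, 0.0046]), np.float64(20.615637992585075))
   index free shift (array([ 0.5412,  0.0021,  0.0059,  1.4428, -0.3463]), np.float64(10.380455561837502))
[0, 1, 2] [0.6063 0.1037 0.101  0.0044 0.0073 0.0128] 0.16950625246715156
[0, 2, 3] [0.6259 0.1047 0.0998 0.0043 0.007  0.0128] 0.16803120215528805
[1, 2, 3] [0.6233 0.1046 0.1    0.0042 0.0073 0.0127] 0.16828847910378528
[2, 3, 4] [0.6268 0.1049 0.1004 0.004  0.0069 0.0125] 0.2913692456125134
```

```bash
python3 -m jog '[[[0,0,0,0,0,0,240],[0,0,0,0,0,0,240],[0,0,0,0,0,0,240],[0,0,0,0,0,0,240],[0,0,0,0,0,0,240],[0,0,0,0,0,0,240]]]'; python3 - <<'E'
from h import *
a=load('s4')['color'].astype(int);b=snap('scene','sf')['color'].astype(int)
print('tray region change',np.abs(a-b)[160:215,210:292].mean(), 'jar',np.abs(a-b)[245:275,235:256].mean())
print(order.sign_off())
E
```

```text
time_s: 14.03
tool_pos: [0.5598, 0.1485, 0.2229]
tool_rot: [-3.141, 0.647, 1.417]
ft_force: [-3.3, -6.0, -1.3]
gripper_width: 0.0147
grip_force: 60.0
tray region change 10.005025868440503 jar 2.386243386243386
the job is handed in; nothing more can be done
None
```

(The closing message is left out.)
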